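# Take the pen from its stand and hold it ready to write

### The job

Draw the slim click pen up out of its desk stand, lean it over half-way between upright and level with the writing point down, and hold it ready to write: the point about 5 cm above the middle of the sheet on the clipboard. The point must not touch the clipboard, and the program finishes while still holding the pen there. Leave the thick marker in its own stand and do not disturb the other things.

Things in the scene. Friction and masses are not known exactly. Their poses are not given: they have to be found in the camera images.
- pen_center (a point): Centre of the slim black click pen (half-way along it and in the middle of its thickness). The pen is 145 mm long, 12 mm across its clip direction (own x) and 9 mm thick (own z), 10 to 30 g. Its own y axis runs lengthwise from the push button to the writing point. It starts upright (leaning a few degrees at most) in its stand, writing point down, loose, with play; its top is then about 155 mm above the desk and some 90 mm of it stand free above the stand's mouth.
- pen_tip (a point): Writing point of that pen: its lower end at the start, 72 mm from the centre along the pen's own +y.
- pen: The click pen's body frame; axes as given for its centre, origin on the side of the barrel 4.5 mm from the centre (own -z).
- pen_stand: Heavy stand that does not move, holding the click pen: round dark steel foot 70 mm across and 8 mm high with a grey upright tube, 25 mm outside, 17 mm bore, open at the top; total height 65 mm, bore floor 10 mm above the desk. Origin at the centre of the underside, z up.
- pen_stand_mouth (a point): Centre of the open top of the pen's stand, 65 mm above the desk.
- marker_stand: A like stand with a wider tube (30 mm outside, 22 mm bore) holding the thick marker. Does not move. Origin at the centre of the underside. The two stands may stand in either place.
- marker: Thick black and white marker, 135 mm long and 17 mm thick, upright in the other stand, top about 145 mm above the desk: leave alone. Origin half-way along, on its side; own y lengthwise.
- clipboard: Clipboard lying flat on the desk with a printed sheet, 262 mm along its x, 217 mm along its y; board and sheet 4 mm high, metal clip 10 mm high at its +x end. Does not move. Origin at the centre of the underside. Beyond it stand a carrier bag (from x = 0.74, y 0.02 to 0.31, 245 mm high) and a noodle cup (at 0.75, 0.355, 106 mm high): pass over them.
- sheet_mid (a point): Middle of the sheet, on its upper face, 4 mm above the desk (12 mm from the board's middle, away from the clip); z up.
- monitor2: Fixed monitor left of the work: panel from x = 0.145 to 0.69, y 0.36 to 0.40, 100 to 420 mm above the desk (origin on the desk, 19 mm behind the panel). If the hand starts behind it, in the gap before the bookcase (shelf board 384 to 406 mm up, front edge y = 0.54; books to y = 0.49 from 610 mm up, so little room to rise), it can leave past the panel's far end and come round.
- round_case: Clear round parts case 86 mm across and 18 mm high lying on the desk, loose: leave alone. Origin at the centre of the underside.
- bird: Small black and white seabird figure, 22 mm across and 34 mm high, standing on the desk, loose: leave alone. Origin at the centre of the underside.
Not all that is in view belongs to the job. Leave any purple look-alike of the pen_stand alone.

How it is judged:
On the way:
1. the pen is drawn clear of its stand, held by the fingers (z of pen_tip in the frame of pen_stand_mouth above 0.005 m and contact force between pen and the fingers above 0.5 N), for 0.1 s.
At the end, for the whole second after the job is handed in: The fingers hold the pen still (slower than 30 mm/s), its point 20 to 90 mm above the sheet and within 50 mm sideways of the sheet's middle, point downward, its length leaning 0.55 to 1.05 rad (32 to 60 degrees) from vertical in any direction, touching neither clipboard nor stand (z of pen_tip in the frame of sheet_mid between 0.02 and 0.09 m and horizontal distance between pen_tip and sheet_mid below 0.05 m and angle between pen_center's own y axis and vertical between 2.09 and 2.59 rad and contact force between pen and the fingers above 0.5 N and contact force between pen and clipboard below 0.05 N and contact force between pen and pen_stand below 0.05 N and linear speed of pen below 0.03 m/s); the arm keeps its last pose, push and grip.
It fails at once if the pen presses on the clipboard (contact force between pen and clipboard above 0.5 N).
It fails at once if the marker is disturbed by more than 25 mm (distance of marker from where it was at the start of the episode above 0.025 m).
It fails at once if the round case is pushed by more than 20 mm (distance of round_case from where it was at the start of the episode above 0.02 m).
It fails at once if the bird figure is pushed by more than 20 mm (distance of bird from where it was at the start of the episode above 0.02 m).
It also fails if it takes over 42 s, if anything falls off the work surface, if the arm or the gripper's body presses on something with over 40 N, if the wrist force passes 120 N, or if a joint passes its speed limit or range.

### The arm

A 7-joint arm with a two-finger parallel gripper is mounted at the origin on the work surface; the furniture and walls round the work are solid. World frame = base frame: x ahead of the robot, y to its left, z up, the work surface at z = 0. Lengths are in m, angles in rad, forces in N, time in s.
With the tool pointing down it reaches from about 0.4 to 0.85 m from the base axis. Payload 10.4 kg.
Tool frame: the origin (TCP) lies midway between the tips of the shut fingers; the grasp point (between the pads) lies 19 mm behind it; z points along the fingers, y is the line along which they close (so a half turn about z gives the same grasp; the last joint's range is limited). The gripper opens to 87 mm and grips with 3 to 60 N. Pads are 19 mm wide; open, the fingers measure 117 mm over their backs; the gripper's body (75 mm by 190 mm) begins 51 mm behind the grasp point.
Start: joints at [1.086, 0.332, -0.065, 1.46, 0.022, 1.35, -0.088], TCP at [0.278, -0.56, 0.223] pointing down, gripper open.
Joint ranges: [-2.6, 2.6], [-0.5, 2.12], [-1.47, 1.34], [0.16, 2.42], [-1.27, 4.41], [0.06, 2.06], [-2.6, 2.6]. Speed limits (rad/s): [2.22, 2.22, 2.79, 2.79, 3.14, 3.14, 3.14].

### API

Orientations are given as a unit quaternion [x, y, z, w].
In Python, from bench import r gives the robot as it stands.
- The arm moves only by the tool apply_moves, never from a script. Its argument "steps" is a list of rows, each a list of 7 numbers: the turn, a rotation vector about the tool's x, y, z in rad, then the shift along the tool's x, y, z in mm, then the opening, from -1 (shut) to 1 (fully open). In form: [[ax, ay, az, x, y, z, claw], ...]. A call has 1 to 20 rows; each row is the pose to reach, as a shift and turn from the pose commanded when the call began, along the tool's axes at that moment; what a row does not reach only later rows make up. A row lasts 1/12 s, in which the tool goes at most 41.7 mm and 7.16 degrees, less where a joint would pass 70% of its speed; a pose out of reach is approached as far as the arm can. A call with a gripper value outside its range is refused whole. The fingers move at their own pace and stop on an object; "force" is the grip in N (left out, the last holds). Time passes only in rows, so rows that repeat a pose let the fingers close. It gives the time, the measured TCP pose, the force, the opening and the grip force at its end, in the units of the state.
- r.read_state(): the state, without advancing time (a new reading comes with each control period).
- r.camera(name): name is "side" or "top"; returns a dict with "pixels" (480x640x3 uint8, red, green, blue), "z_map" (480x640 float32, m along the optical axis (not along the pixel's ray), 0 where there is no reading), "fovy" (degrees; the focal length in pixels is half the picture's height over the tangent of half this angle, whatever the lens; pixels are square), "cx", "cy" (the principal point, pixels), "position" and "orientation" of the camera in the world. Camera axes: x right, y down, z forward; pixel columns grow to the right and rows downward; lengths in m; the calibration is good to about 2 mm. A picture is of the moment at which its call begins.
- r.close_job(): hands the job in; it is judged then, once.
The state is a dict: "time": time; "joint_positions": joint angles; "joint_vel": joint speeds; "joint_torque": joint torques, N m; "ee_pos": TCP position; "eef_rot": TCP orientation; "ft_force": force on the tool from outside, world axes, zero at the start; "torque": the same for the moment, N m; "width": finger opening in m; "grip_force": force on a finger pad.
Only numpy, scipy, OpenCV 4.12 (cv2) and the standard library are available. Lean on these libraries where they do the work, as an engineer would, in place of code of your own. Each camera call takes 0.05 s, during which the arm holds its last target. There are 200 camera calls.

## Working session

There is one attempt and no reset: what is moved stays moved. The work goes in short steps, Python scripts to look and compute and a tool call to move; the robot and the scene stay as the last step left them, time stands still between calls to the robot, and variables do not carry over. Pictures are saved under pics/ and viewed, at most 10 in all, crops included, and the job is handed in when it is done.

Besides the shell and the picture viewer there is one more tool, called after ">>>" as name(argument=value, ...), one argument or row to a line, values as JSON. apply_moves: Moves the arm, as the interface text tells. Its arguments: {"type":"object","properties":{"steps":{"type":"array","items":{"type":"array","items":{"type":"number"}}},"force":{"type":"number"}},"required":["steps"]}

```bash
mkdir -p pics; cat > h.py <<'E'
import numpy as np, cv2, pickle
from bench import r
from scipy.spatial.transform import Rotation as R
def grab(n,tag):
    c=r.camera(n); cv2.imwrite(f'pics/{tag}.png',c['pixels'][:,:,::-1]); pickle.dump(c,open(f'{tag}.pkl','wb')); return c
def cloud(c):
    f=240/np.tan(np.radians(c['fovy'])/2); v,u=np.mgrid[:480,:640]; z=c['z_map']
    P=np.stack([(u-c['cx'])/f*z,(v-c['cy'])/f*z,z],-1)
    o=np.array(c['orientation']); M=R.from_quat(o).as_matrix() if o.size==4 else o
    W=P@M.T+np.array(c['position']); W[z==0]=np.nan; return W
E
python3 - <<'E'
from h import *
s=r.read_state(); print(s['time'],s['ee_pos'],s['eef_rot'],s['width'])
for n in('top','side'):
    c=grab(n,n+'0'); print(n,c['position'],c['orientation'],c['fovy'],c['cx'],c['cy'])
E
```

```text
0.0 [ 0.2783153  -0.55918494  0.22175886] [ 9.73457741e-01  2.28865739e-01 -1.89177068e-04 -6.82124601e-04] 0.08709703206454977
top [0.36017878 0.07582497 1.57022868] [-0.70234946  0.7101587  -0.02771478  0.04014661] 43.18199494138583 320.4750009640901 244.23046959220505
side [0.64898566 0.5380147  0.86725639] [ 0.1656745   0.95071484 -0.25831907 -0.04432268] 53.71225890021144 318.4629364217548 246.22021942550452
```

View pics/top0.png

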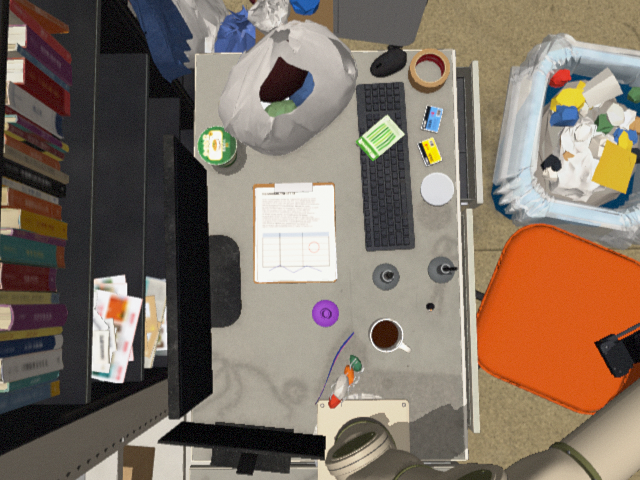

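View pics/side0.png

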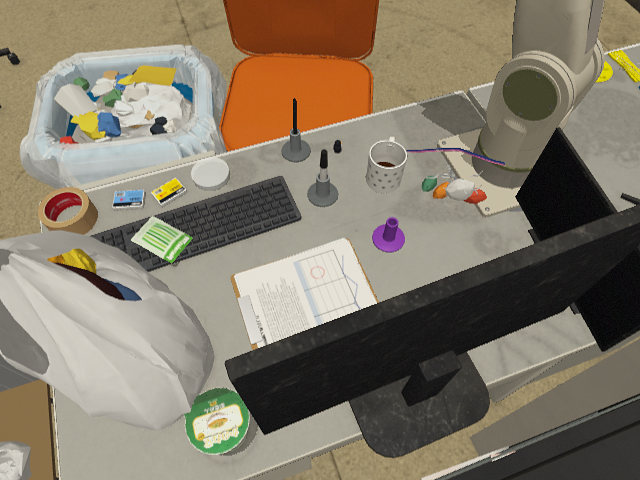

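Candidates: the slim thin black stick at side (295,130) / top (441,269) fits the pen. The thicker black/white one at side (323,180) / top (386,277) is the marker. The purple stand at side (389,235) is an empty decoy. I'll confirm with a crop and measure.

```bash
python3 - <<'E'
from h import *
s=pickle.load(open('side0.pkl','rb'));t=pickle.load(open('top0.pkl','rb'))
a=cv2.resize(s['pixels'][85:215,260:420,::-1],None,fx=4,fy=4,interpolation=cv2.INTER_CUBIC)
cv2.imwrite('pics/crop.png',a)
Ws,Wt=cloud(s),cloud(t)
for nm,W,(u0,u1,v0,v1) in(('pen side',Ws,(280,312,90,165)),('pen top',Wt,(425,465,250,290)),('marker top',Wt,(370,402,260,295))):
    p=W[v0:v1,u0:u1].reshape(-1,3); p=p[np.isfinite(p[:,0])]
    print(nm)
    for lo in (.003,.012,.055,.07,.09,.11,.13,.145):
        hi={.003:.011,.012:.055,.055:.068}.get(lo,lo+.02)
        q=p[(p[:,2]>lo)&(p[:,2]<hi)]
        if len(q):print(lo,len(q),q.mean(0).round(4),q.min(0).round(3),q.max(0).round(3))
# sheet: bright pixels
hsv=t['pixels'].astype(int); m=(hsv.min(2)>200); m[:180]=0;m[285:]=0;m[:,:250]=0;m[:,345:]=0
ys,xs=np.nonzero(m); rect=cv2.minAreaRect(np.c_[xs,ys].astype(np.float32)); print(rect)
for pt in [rect[0],*cv2.boxPoints(rect)]: print(Wt[int(round(pt[1])),int(round(pt[0]))].round(3))
for n,(u,v) in dict(bird=(430,306),case=(437,189),mug=(386,335)).items(): print(n,Wt[v,u].round(3))
E
```

```text
pen side
0.003 458 [ 0.4411 -0.202   0.007 ] [ 0.384 -0.26   0.003] [ 0.488 -0.156  0.011]
0.012 156 [ 0.4436 -0.1985  0.0315] [ 0.421 -0.223  0.012] [ 0.465 -0.183  0.055]
0.055 80 [ 0.4416 -0.2031  0.0624] [ 0.429 -0.22   0.055] [ 0.453 -0.194  0.068]
0.07 30 [ 0.4396 -0.2081  0.0801] [ 0.436 -0.213  0.07 ] [ 0.443 -0.205  0.09 ]
0.09 27 [ 0.4385 -0.2092  0.1008] [ 0.435 -0.214  0.091] [ 0.442 -0.206  0.11 ]
0.11 29 [ 0.4373 -0.2098  0.1205] [ 0.433 -0.214  0.111] [ 0.441 -0.207  0.13 ]
0.13 34 [ 0.4355 -0.2116  0.1408] [ 0.43  -0.216  0.13 ] [ 0.439 -0.208  0.15 ]
0.145 22 [ 0.4352 -0.2133  0.1501] [ 0.43  -0.218  0.145] [ 0.439 -0.209  0.158]
pen top
0.003 554 [ 0.4413 -0.2098  0.0062] [ 0.391 -0.261  0.003] [ 0.493 -0.165  0.011]
0.012 96 [ 0.4415 -0.2019  0.0233] [ 0.412 -0.241  0.012] [ 0.471 -0.178  0.054]
0.055 37 [ 0.4412 -0.2041  0.0631] [ 0.43  -0.216  0.058] [ 0.453 -0.194  0.068]
0.07 9 [ 0.4404 -0.2063  0.0781] [ 0.432 -0.212  0.072] [ 0.449 -0.195  0.09 ]
0.09 8 [ 0.4394 -0.2083  0.0981] [ 0.435 -0.21   0.09 ] [ 0.443 -0.206  0.108]
0.11 12 [ 0.4378 -0.21    0.1199] [
[... 377 characters left out ...]
4]
0.055 43 [ 0.4248 -0.0621  0.064 ] [ 0.412 -0.077  0.056] [ 0.439 -0.05   0.068]
0.07 11 [ 0.4228 -0.0576  0.0751] [ 0.414 -0.072  0.071] [ 0.436 -0.049  0.087]
0.09 3 [ 0.4234 -0.0579  0.105 ] [ 0.418 -0.061  0.1  ] [ 0.428 -0.056  0.109]
0.11 11 [ 0.4231 -0.0603  0.1187] [ 0.417 -0.069  0.111] [ 0.431 -0.056  0.128]
0.13 27 [ 0.424  -0.0628  0.1431] [ 0.418 -0.069  0.133] [ 0.43  -0.056  0.15 ]
0.145 12 [ 0.424  -0.0645  0.1468] [ 0.418 -0.069  0.145] [ 0.43 -0.06  0.15]
((295.5, 232.0), (98.0, 81.0), 90.0)
[0.544 0.166 0.003]
[0.675 0.273 0.005]
[0.672 0.06  0.002]
[0.415 0.064 0.005]
[0.418 0.273 0.006]
bird [ 0.349 -0.171  0.035]
case [ 0.651 -0.201  0.013]
mug [ 0.277 -0.061  0.018]
```

View pics/crop.png

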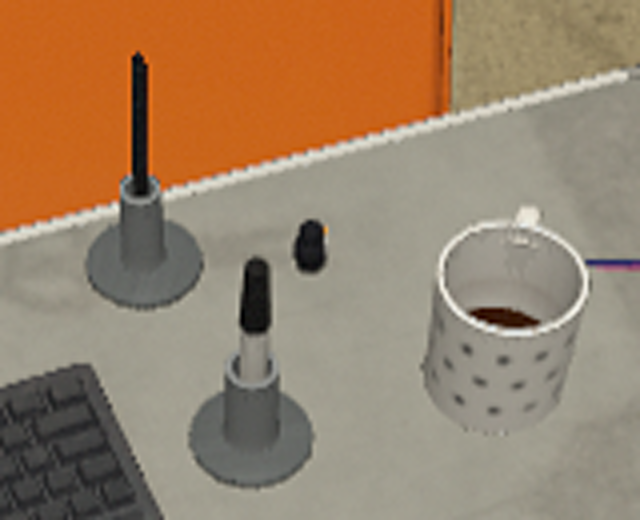

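The crop confirms it: the slim pen at side (295,120) stands in the rear stand, and the marker with its white lower body is at (323,180). Pen at z=0.12 is about (0.4375,-0.2115), and the sheet's middle is about (0.532,0.167). I'll go above the pen with the closing line turned onto world x.

>>> apply_moves(
  steps=[
    [0,0,-0.1,26,-20,0,1],
    [0,0,-0.2,52,-42,0,1],
    [0,0,-0.3,78,-63,0,1],
    [0,0,-0.4,104,-84,0,1],
    [0,0,-0.5,130,-105,0,1],
    [0,0,-0.6,156,-126,0,1],
    [0,0,-0.7,182,-147,0,1],
    [0,0,-0.8,208,-168,0,1],
    [0,0,-0.9,234,-189,0,1],
    [0,0,-1.0,260,-210,0,1],
    [0,0,-1.05,285,-230,0,1],
    [0,0,-1.108,297,-240,0,1],
    [0,0,-1.108,297,-240,0,1],
    [0,0,-1.108,297,-240,0,1],
  ],
)

```text
time: 1.27
ee_pos: [0.4375, -0.2119, 0.2224]
eef_rot: [0.707, 0.707, -0.0, -0.0]
ft_force: [-0.1, -0.4, -0.6]
width: 0.0869
grip_force: 0.0
```

```bash
python3 - <<'E'
from h import *
s=r.read_state(); print(s['time'],s['ee_pos'],s['eef_rot'],s['joint_positions'])
print(R.from_quat(s['eef_rot']).as_matrix().round(3))
c=grab('side','side1'); W=cloud(c)
p=W[85:170,275:315].reshape(-1,3)
p=p[(p[:,2]>.07)&(p[:,2]<.165)&(abs(p[:,0]-.438)<.02)&(abs(p[:,1]+.21)<.02)]
for lo in(.07,.09,.11,.13):
    q=p[(p[:,2]>lo)&(p[:,2]<lo+.02)]
    if len(q):print(lo,len(q),q.mean(0).round(4))
E
```

```text
1.2667 [ 0.43748368 -0.21189479  0.2223946 ] [ 7.07131070e-01  7.07082467e-01 -1.72853366e-04 -7.31466167e-05] [ 0.78129651  0.05085637 -0.43479531  1.79629143  0.02248782  1.29951424
  0.34089356]
[[ 0.  1. -0.]
 [ 1. -0. -0.]
 [-0. -0. -1.]]
0.07 30 [ 0.4399 -0.2083  0.0802]
0.09 25 [ 0.4384 -0.2092  0.0998]
0.11 33 [ 0.437  -0.21    0.1202]
0.13 32 [ 0.4356 -0.2116  0.1415]
```

View pics/side1.png

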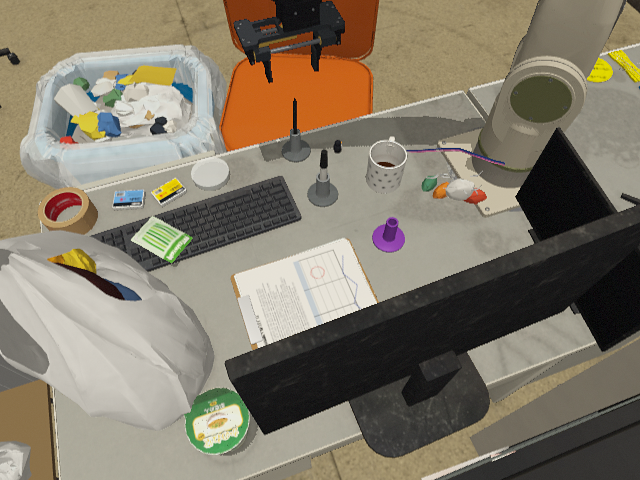

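The open fingers, at (267,75) and (317,65), straddle the pen's top at (295,100). I'll go down and close.

>>> apply_moves(
  steps=[
    [0,0,0,-1,-1,25,1],
    [0,0,0,-1,-1,50,1],
    [0,0,0,-1,-1,75,1],
    [0,0,0,-1,-1,100,1],
    [0,0,0,-1,-1,120,1],
    [0,0,0,-1,-1,120,1],
    [0,0,0,-1,-1,120,-1],
    [0,0,0,-1,-1,120,-1],
    [0,0,0,-1,-1,120,-1],
    [0,0,0,-1,-1,120,-1],
    [0,0,0,-1,-1,120,-1],
    [0,0,0,-1,-1,120,-1],
    [0,0,0,-1,-1,120,-1],
    [0,0,0,-1,-1,120,-1],
    [0,0,0,-1,-1,120,-1],
    [0,0,0,-1,-1,120,-1],
  ],
  force=20,
)

```text
time: 2.65
ee_pos: [0.4364, -0.2133, 0.1026]
eef_rot: [0.707, 0.707, -0.0, 0.0]
ft_force: [-0.1, -0.9, -0.3]
width: 0.0283
grip_force: 0.0
```

Still closing.

>>> apply_moves(
  steps=[
    [0,0,0,0,0,0,-1],
    [0,0,0,0,0,0,-1],
    [0,0,0,0,0,0,-1],
    [0,0,0,0,0,0,-1],
    [0,0,0,0,0,0,-1],
    [0,0,0,0,0,0,-1],
    [0,0,0,0,0,0,-1],
    [0,0,0,0,0,0,-1],
  ],
  force=20,
)

```text
time: 3.32
ee_pos: [0.4373, -0.2133, 0.1028]
eef_rot: [0.707, 0.707, 0.001, 0.001]
ft_force: [5.6, 1.7, -2.1]
width: 0.0087
grip_force: 20.0
```

Gripped at 8.7 mm, which matches the pen's thickness. I'll lift.

>>> apply_moves(
  steps=[
    [0,0,0,0,0,-8,-1],
    [0,0,0,0,0,-20,-1],
    [0,0,0,0,0,-35,-1],
    [0,0,0,0,0,-50,-1],
    [0,0,0,0,0,-65,-1],
    [0,0,0,0,0,-80,-1],
    [0,0,0,0,0,-95,-1],
    [0,0,0,0,0,-110,-1],
    [0,0,0,0,0,-120,-1],
    [0,0,0,0,0,-130,-1],
    [0,0,0,0,0,-130,-1],
    [0,0,0,0,0,-130,-1],
  ],
)

```text
time: 4.32
ee_pos: [0.4363, -0.2134, 0.2324]
eef_rot: [0.708, 0.707, -0.0, 0.0]
ft_force: [-1.3, -0.6, 0.2]
width: 0.009
grip_force: 20.0
```

```bash
python3 - <<'E'
from h import *
s=r.read_state(); print(s['time'],s['ee_pos'],s['width'],s['grip_force'],s['joint_positions'])
c=grab('side','side2'); W=cloud(c)
cv2.imwrite('pics/s2c.png',cv2.resize(c['pixels'][0:180,220:400,::-1],None,fx=3,fy=3,interpolation=cv2.INTER_CUBIC))
p=W.reshape(-1,3); p=p[(abs(p[:,0]-s['ee_pos'][0])<.04)&(abs(p[:,1]-s['ee_pos'][1])<.04)&(p[:,2]>.085)&(p[:,2]<.23)]
for lo in np.arange(.085,.23,.02):
    q=p[(p[:,2]>lo)&(p[:,2]<lo+.02)]
    if len(q):print(lo.round(3),len(q),q.mean(0).round(4),q.min(0).round(3))
E
```

```text
4.3167 [ 0.43631802 -0.21343018  0.2323926 ] 0.00895141844987616 20.001642557344894 [ 0.78556651  0.04343753 -0.43343329  1.78234516  0.01907736  1.31993592
  0.34661096]
0.145 16 [ 0.4375 -0.2052  0.156 ] [ 0.433 -0.207  0.146]
0.165 32 [ 0.4381 -0.2055  0.1744] [ 0.434 -0.209  0.165]
0.185 36 [ 0.4374 -0.2068  0.195 ] [ 0.432 -0.21   0.186]
0.205 32 [ 0.4376 -0.2079  0.2135] [ 0.434 -0.211  0.205]
0.225 13 [ 0.4371 -0.2079  0.2271] [ 0.433 -0.212  0.225]
```

View pics/s2c.png

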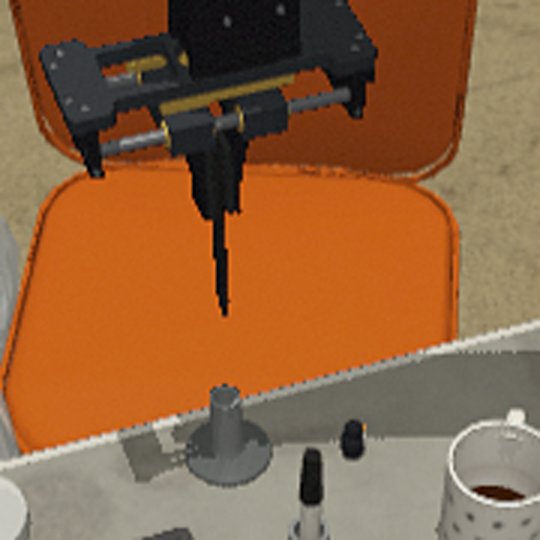

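The pen is held clear of the stand; its tip shows at crop (225,315), about 90 mm below the TCP. I'll rise, travel over past the marker, and tilt 42° on the way.

>>> apply_moves(
  steps=[
    [0,0,0,0,10,-20,-1],
    [0,0,0,0,30,-40,-1],
    [0,0,0,10,50,-60,-1],
    [0,0.04,0,30,70,-60,-1],
    [0,0.09,0,54,90,-60,-1],
    [0,0.14,0,78,96,-60,-1],
    [0,0.2,0,102,96,-60,-1],
    [0,0.26,0,126,96,-60,-1],
    [0,0.32,0,150,96,-60,-1],
    [0,0.38,0,174,96,-60,-1],
    [0,0.44,0,198,96,-60,-1],
    [0,0.5,0,222,96,-60,-1],
    [0,0.56,0,246,96,-60,-1],
    [0,0.62,0,270,96,-50,-1],
    [0,0.68,0,294,96,-30,-1],
    [0,0.72,0,310,96,-5,-1],
    [0,0.73,0,316,96,20,-1],
    [0,0.73,0,316,96,40,-1],
    [0,0.73,0,316,96,55,-1],
    [0,0.73,0,316,96,55,-1],
  ],
)

```text
time: 6.03
ee_pos: [0.5305, 0.1027, 0.1737]
eef_rot: [0.661, 0.659, 0.251, -0.255]
ft_force: [-1.3, -0.4, -0.4]
width: 0.0088
grip_force: 20.0
```

```bash
python3 - <<'E'
from h import *
s=r.read_state(); print(s['time'],s['ee_pos'],s['width'],s['grip_force'],s['joint_positions'])
M=R.from_quat(s['eef_rot']).as_matrix(); print(M.round(3)); print('tip',s['ee_pos']+M@[.006,0,.09])
grab('top','top3'); c=grab('side','side3')
E
```

```text
6.0333 [0.53054965 0.10266031 0.17372878] 0.008830650668036401 20.00130020216602 [ 0.68557667  0.35343317 -0.61555298  1.7980383  -0.56982637  1.19507481
  0.34161754]
[[ 0.005  1.    -0.004]
 [ 0.744 -0.001  0.668]
 [ 0.668 -0.006 -0.744]]
tip [0.53020994 0.16722362 0.11074097]
```

View pics/side3.png

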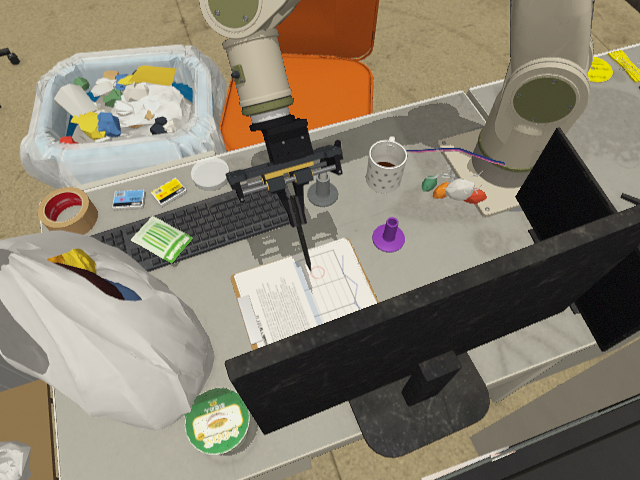

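The pen is leaning over the sheet with its tip at side (310,290). I'll lower it straight down 56 mm, which is tool (-37,0,42), and let it settle.

>>> apply_moves(
  steps=[
    [0,0,0,-7,0,8,-1],
    [0,0,0,-14,0,16,-1],
    [0,0,0,-21,0,24,-1],
    [0,0,0,-28,0,31,-1],
    [0,0,0,-33,0,37,-1],
    [0,0,0,-37,0,42,-1],
    [0,0,0,-37,0,42,-1],
    [0,0,0,-37,0,42,-1],
    [0,0,0,-37,0,42,-1],
    [0,0,0,-37,0,42,-1],
  ],
)

```text
time: 6.97
ee_pos: [0.5331, 0.103, 0.1221]
eef_rot: [0.661, 0.66, 0.253, -0.252]
ft_force: [0.8, 0.1, -0.3]
width: 0.009
grip_force: 20.0
```

```bash
python3 - <<'E'
from h import *
s=r.read_state(); print(s['time'],s['ee_pos'],s['grip_force'],np.abs(s['joint_vel']).max())
M=R.from_quat(s['eef_rot']).as_matrix(); print('tip est',s['ee_pos']+M@[.006,0,.09])
c=grab('side','side4'); W=cloud(c); p=W.reshape(-1,3)
d=c['pixels'].max(2).reshape(-1)<90
p=p[d&(abs(p[:,0]-.53)<.03)&(p[:,1]>.1)&(p[:,1]<.2)&(p[:,2]>.025)&(p[:,2]<.13)]
for lo in np.arange(.025,.13,.012):
    q=p[(p[:,2]>lo)&(p[:,2]<lo+.012)]
    if len(q):print(lo.round(3),len(q),np.median(q,0).round(4),q[:,1].max().round(3),q[:,2].min().round(3))
cv2.imwrite('pics/s4c.png',cv2.resize(c['pixels'][170:360,210:400,::-1],None,fx=3,fy=3,interpolation=cv2.INTER_CUBIC))
E
```

```text
6.9667 [0.53311443 0.10299218 0.12206735] 20.001732699693093 0.0021435489099347997
tip est [0.53323487 0.16746689 0.05898806]
0.061 6 [0.5351 0.1606 0.0716] 0.165 0.067
0.073 28 [0.5349 0.1553 0.0791] 0.163 0.074
0.085 41 [0.5347 0.1432 0.09  ] 0.153 0.085
0.097 42 [0.5342 0.1299 0.103 ] 0.141 0.098
0.109 42 [0.5341 0.1173 0.1152] 0.125 0.109
0.121 32 [0.5332 0.1076 0.1259] 0.114 0.121
```

View pics/s4c.png

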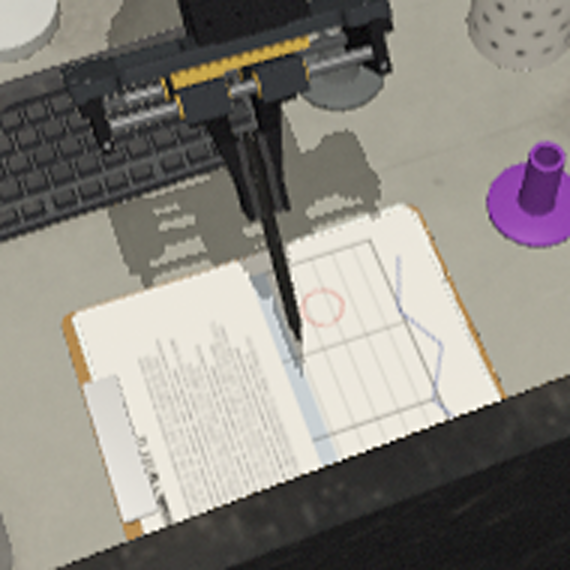

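The tip, with its silver point at crop (300,370), is at about (0.534,0.167,0.059). That is about 55 mm above the sheet, leaning about 45° and still. I'll hand in.

```bash
python3 -c "
from bench import r
print(r.close_job())"
```

```text
the job is handed in; nothing more can be done
None
```

I handed the job in at about 7 s: the arm is holding the click pen at about 45°, point down, roughly 55 mm above the middle of the sheet. No verdict came back, and I didn't measure the marker, round case or bird again at the end.

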